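# Find the socket that fits the centrifuge's rotor nut and snug the nut

### The job

The nut that holds the rotor of the bench centrifuge has worked loose. Try the three sockets from the steel tray on it until you have the one that fits (one will not go on, one goes on but only spins round the nut), stand any that does not fit back upright on the tray, and with the right one pushed fully down over the nut turn the nut clockwise until it stops. Do not let go at the end: finish while still holding that socket seated on the nut, and leave the things around the work where they stand.

Things in the scene. Friction and masses are not known exactly. Their poses are not given: they have to be found in the camera images.
- nut_seat (a point): The steel rotor nut: centre of the top face of its 34 mm flange, where a fitting socket's rim rests, 135 mm above the worktop; z up. Hexagon 19 mm across flats, 12 mm high plus 2 mm chamfer; 12 mm spindle end to 18 mm up. x, and every 60 deg from it, is square to flats and turns with the nut. The socket that fits has 0.7 mm play a side and goes on up to 7 deg out of line; seated, it turns 8 deg before it bites.
- rotor_nut (a joint): Turn of the rotor nut in rad, growing as it is tightened (clockwise from above); starts at 0.4 to 0.8 and stops hard at 1.2, tight. Friction about 0.12 N m; it stays where it is left. The rotor itself is locked. A socket that is too small stays up on top of the nut; one that is too big goes right down but turns without turning the nut.
- centrifuge: White bench centrifuge, fixed, 240 (x) x 250 (y) x 155 mm high, the rotor nut upright in the middle of its open round bowl (190 mm across, rim 20 mm above the nut's flange, rotor sloping down round the nut). Lid open at its +y side, leaning back, top 0.375 m above the worktop. Origin: centre of its underside, below the nut.
- tray: shallow stainless steel tray, 180 x 290 mm, fixed; floor 3 mm above the worktop, rim 14 mm above the worktop. Origin: centre of its underside; x along the 180 mm side, y along the 290 mm side. The sockets stand in a row along y, about 85 mm apart.
- socket_a: Plain steel socket, mouth down on the tray: round, 25 mm wide, 38 mm high, hexagonal mouth 22 mm deep below, size unmarked. On top, one piece with it, a round knurled finger adapter 34 mm wide, 38 to 64 mm up: grip this, any way round. About 0.17 kg. Origin: centre of the mouth's rim, z up. Its x axis, and every 60 deg from it, is square to flats of the mouth; sides of the black square on top lie along x, y.
- socket_b: Plain steel socket, mouth down on the tray: round, 28 mm wide, 38 mm high, hexagonal mouth 22 mm deep below, size unmarked. On top, one piece with it, a round knurled finger adapter 34 mm wide, 38 to 64 mm up: grip this, any way round. About 0.17 kg. Origin: centre of the mouth's rim, z up. Its x axis, and every 60 deg from it, is square to flats of the mouth; sides of the black square on top lie along x, y.
- socket_c: Plain steel socket, mouth down on the tray: round, 32 mm wide, 38 mm high, hexagonal mouth 22 mm deep below, size unmarked. On top, one piece with it, a round knurled finger adapter 34 mm wide, 38 to 64 mm up: grip this, any way round. About 0.17 kg. Origin: centre of the mouth's rim, z up. Its x axis, and every 60 deg from it, is square to flats of the mouth; sides of the black square on top lie along x, y.
- tube_rack: white rack of glass sample tubes, 70 x 200 x 106 mm high, bystander. Origin: centre of its underside.
- disinfectant: bottle, 64 mm in diameter, 160 mm high, bystander. Origin: centre of its underside.
- glove_box: box of gloves, 100 x 200 x 85 mm high, bystander. Origin: centre of its underside.
Not all that is in view belongs to the job. Leave any blue look-alike of the socket_a alone.

How it is judged:
By the outcome, as a careful person would: the job done as asked, in the order asked, and still so for the second after the job is handed in, while the arm keeps its last pose, push and grip.
It also fails if it takes over 72 s, if anything falls off the work surface, if the arm or the gripper's body presses on something with over 40 N, if the wrist force passes 120 N, or if a joint passes its speed limit or range.

### The arm

A 6-joint arm with a two-finger parallel gripper is mounted at the origin on the work surface. World frame = base frame: x ahead of the robot, y to its left, z up, the work surface at z = 0. Lengths are in mm, angles in rad, forces in N, time in s.
With the tool pointing down it reaches from about 300 to 825 mm from the base axis. Payload 5.4 kg.
Tool frame: the origin (TCP) lies midway between the tips of the shut fingers; the grasp point (between the pads) lies 19 mm behind it; x points along the fingers, y is the direction in which the jaws open and shut, and the axes are right-handed (so a half turn about x gives the same grasp; the last joint's range is limited). The gripper opens to 92 mm and grips with 3 to 60 N. Pads are 20 mm wide; open, the fingers measure 128 mm over their backs; the gripper's body (75 mm by 189 mm) begins 69 mm behind the grasp point.
Start: joints at [-1.43, 0.158, 1.597, -0, 1.386, -0.21], TCP at [197.574, -539.973, 214.601] pointing down, gripper open.
Joint ranges: [-2.91, 2.91], [-0.94, 2.29], [0.18, 2.7], [-1.29, 4.43], [0.17, 2.64], [-3, 3]. Speed limits (rad/s): [2.57, 2.57, 3.14, 3.14, 3.14, 3.14].

### API

Orientations are given as a unit quaternion [x, y, z, w].
In Python, from rig import env gives the robot as it stands.
- The arm moves only by the tool send_rows, never from a script. Its argument "targets" is one flat list of numbers, 4 for each row, row after row: the shift along the world's x, y, z in cm, then the turn about the world's z in degrees. A call has 1 to 12 rows; each row shifts and turns the pose as measured when the row begins; what a row does not reach is not made up. A row lasts 1/10 s, in which the tool goes at most 50 mm and 8.59 degrees, less where a joint would pass 70% of its speed; a pose out of reach is approached as far as the arm can. A call is refused whole if a number of a shift passes 5 or a number of a turn 8.59, either way. A call with a gripper value outside its range is refused whole. "claw" is the opening, from -1 (shut) to 1 (fully open), set as the call begins (left out, the last holds). The fingers move at their own pace and stop on an object; the grip force is fixed at half the most. Time passes only in rows, so rows that do not move let the fingers close. It gives the time, the measured TCP pose, the force and the opening at its end, in the units of the state.
- env.sense(): the state, without advancing time (a new reading comes with each control period).
- env.grab_frame(name): name is "scene" or "top"; returns a dict with "img" (420x560x3 uint8, blue, green, red), "range_z" (420x560 float32, mm along the optical axis (not along the pixel's ray), 0 where there is no reading), "intrinsics" (3x3 intrinsics, pixels), "world_to_cam" (4x4, takes a point from world to camera coordinates). Camera axes: x right, y down, z forward; pixel columns grow to the right and rows downward; lengths in mm; the calibration is good to about 2 mm. A picture is of the moment at which its call begins.
- env.close_job(): hands the job in, once; it reports no verdict.
The state is a dict: "t": time; "joint_positions": joint angles; "joint_velocities": joint speeds; "effort": joint torques, N m; "tcp_pos": TCP position; "tool_rot": TCP orientation; "ft_force": force on the tool from outside, world axes, zero at the start; "ft_torque": the same for the moment, N m; "width": opening from 0.0 (shut) to 1.0 (fully open).
Only numpy, scipy, OpenCV 4.12 (cv2) and the standard library are available. Lean on these libraries where they do the work, as an engineer would, in place of code of your own. Each camera call takes 0.05 s, during which the arm holds its last target. There are 200 camera calls.

## Working session

There is one attempt and no reset: what is moved stays moved. The work goes in short steps, Python scripts to look and compute and a tool call to move; the robot and the scene stay as the last step left them, time stands still between calls to the robot, and variables do not carry over. Pictures are saved under pics/ and viewed, about 8 in all and at most 12, crops included, and the job is handed in when it is done.

Besides the shell and the picture viewer there is one more tool, called after ">>>" in YAML: its name, and indented under it one key for each argument. send_rows: Moves the arm, as the interface text tells. Its arguments: {"type":"object","properties":{"targets":{"type":"array","items":{"type":"number"}},"claw":{"type":"number"}},"required":["targets"]}

```bash
mkdir -p pics; ls
cat > h.py <<'E'
import numpy as np, cv2
from rig import env
def grab(n):
    f=env.grab_frame(n); return f['img'],f['range_z'],np.array(f['intrinsics']),np.array(f['world_to_cam'])
def onplane(u,v,z,K,T):
    d=T[:3,:3].T@np.linalg.inv(K)@np.array([u,v,1.]); c=-T[:3,:3].T@T[:3,3]
    return c+d*(z-c[2])/d[2]
def cloud(R,K,T):
    h,w=R.shape; u,v=np.meshgrid(np.arange(w),np.arange(h))
    p=np.stack([(u-K[0,2])/K[0,0]*R,(v-K[1,2])/K[1,1]*R,R],-1)
    P=(p-T[:3,3])@T[:3,:3]; P[R<=0]=np.nan; return P
def proj(p,K,T):
    c=T[:3,:3]@np.array(p)+T[:3,3]; q=K@c; return q[:2]/q[2]
E
python3 - <<'E'
from h import *
print(env.sense())
for n in("scene","top"):
    I,R,K,T=grab(n); cv2.imwrite(f'pics/{n}0.png',I); np.savez(f'pics/{n}0.npz',I=I,R=R,K=K,T=T); print(n,K.round(1).tolist(),(-T[:3,:3].T@T[:3,3]).round(),T[:3,:3].round(2).tolist())
E
```

```text
pics
{'t': 0.0, 'joint_positions': array([-1.43011880e+00,  1.59055691e-01,  1.59821943e+00,  1.83813509e-06,
        1.38620457e+00, -2.10123550e-01]), 'joint_velocities': array([ 0.00259186,  0.00167823, -0.00038553, -0.00058566,  0.0017225 ,
        0.00030999]), 'effort': array([-8.56923216e-04, -3.85562325e+01, -3.22111416e+01,  7.01080053e-02,
        3.78755853e-02, -1.46533703e-04]), 'tcp_pos': array([ 197.47710406, -539.35911147,  213.62160984]), 'tool_rot': array([ 0.69628096,  0.12405851, -0.69623336,  0.12272502]), 'ft_force': array([ 0.14164757,  0.56941644, -0.5609136 ]), 'ft_torque': array([-0.05318988, -0.00402959, -0.0113929 ]), 'width': 0.9994239742243722}
scene [[515.4, 0.0, 282.1], [0.0, 515.4, 203.5], [0.0, 0.0, 1.0]] [1292. -665.  812.] [[0.65, 0.76, 0.02], [0.46, -0.37, -0.81], [-0.61, 0.54, -0.59]]
top [[464.7, 0.0, 276.3], [0.0, 464.7, 211.8], [0.0, 0.0, 1.0]] [ 493.  -53. 1026.] [[-0.01, -1.0, -0.03], [-1.0, 0.02, -0.09], [0.09, 0.03, -1.0]]
```

View pics/scene0.png

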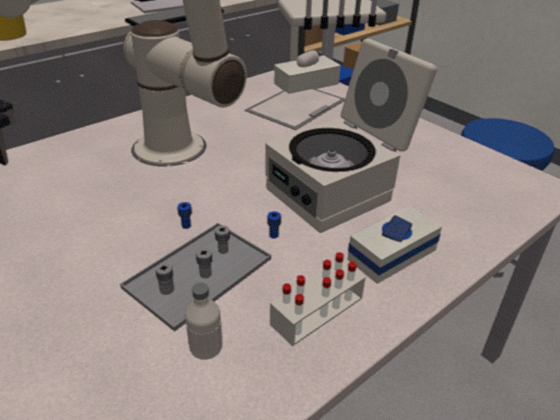

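View pics/top0.png

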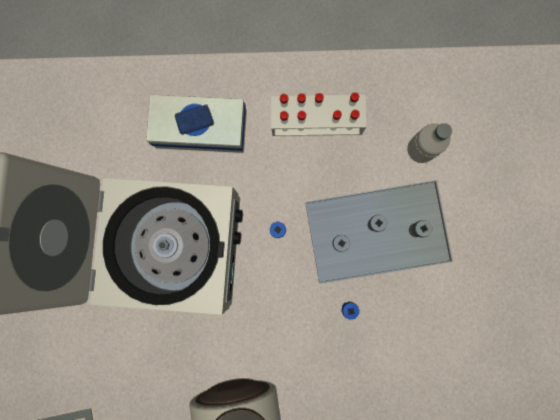

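Scene view: centrifuge with its nut near (332,155), and three grey sockets on the tray at (165,278), (205,262) and (222,238). The two blue look-alikes are at (185,213) and (274,222). Top view: nut (165,245), sockets (342,243), (378,223), (424,228). Next I measure these.

Run:
```python
from h import *
D=np.load('pics/top0.npz'); I,R,K,T=[D[k] for k in 'IRKT']; P=cloud(R,K,T)
S=np.load('pics/scene0.npz'); Is,Rs,Ks,Ts=[S[k] for k in 'IRKT']; Ps=cloud(Rs,Ks,Ts)
g=cv2.cvtColor(I,cv2.COLOR_BGR2GRAY)
for u,v in [(342,243),(378,223),(424,228)]:
    w=P[v-14:v+15,u-14:u+15]; m=(w[...,2]>55)&(w[...,2]<80); 
    ys,xs=np.nonzero(m); uc,vc=xs.mean()+u-14,ys.mean()+v-14
    # black square
    k=(g[v-7:v+8,u-7:u+8]<70); c,_=cv2.findContours(k.astype(np.uint8),0,2); c=max(c,key=cv2.contourArea) if c else None
    p=onplane(uc,vc,67,K,T)
    # body in the scene: rows by height, width across the view
    d=Ps-p; rr=np.hypot(d[...,0],d[...,1]); sd=d@Ts[0,:3]
    wid=[]
    for a,b in((10,20),(20,34),(46,62)):
        mm=(rr<24)&(Ps[...,2]>a)&(Ps[...,2]<b)
        wid.append((round(float(np.ptp(sd[mm])),1) if mm.any() else None,int(mm.sum())))
    q=[onplane(*(np.array(x[0])+[u-7,v-7]),67,K,T)[:2] for x in c] if c is not None else []
    print('px',uc.round(1),vc.round(1),'top z',np.nanmedian(w[...,2][m]).round(1),m.sum(),'xy',p.round(1),'widths',wid, 'proj', proj([p[0],p[1],20],Ks,Ts).round())
    if c is not None: print('  sq',cv2.minAreaRect(c), cv2.contourArea(c))
# nut
w=P[215:275,135:195]; m=(w[...,2]>142); ys,xs=np.nonzero(m); print('nut hi',m.sum(),xs.mean()+135,ys.mean()+215,np.nanmedian(w[...,2][m]),np.nanmax(w[...,2]),np.nanmedian(w[m],0).round(1))
for z in(133,147,153): print(z,onplane(xs.mean()+135,ys.mean()+215,z,K,T).round(1))
a=cv2.resize(I[220:270,140:190],(400,400),interpolation=cv2.INTER_CUBIC)
b=cv2.resize(Is[222:302,140:240],(500,400),interpolation=cv2.INTER_CUBIC)[:,:400]
b=cv2.resize(Is[222:302,145:240],(475,400),interpolation=cv2.INTER_CUBIC)
c3=[cv2.resize(I[v-12:v+13,u-12:u+13],(200,200),interpolation=cv2.INTER_CUBIC) for u,v in [(342,243),(378,223),(424,228)]]
out=np.zeros((600,800,3),np.uint8); out[:400,:325]=cv2.resize(a,(325,400)); out[:400,325:]=b; out[400:,:600]=np.hstack(c3)
cv2.imwrite('pics/crop1.png',out)
# rim centre check of bowl
m=(P[...,2]>150)&(P[...,2]<162)&(P[...,0]>250)&(P[...,1]>60)
print('box',[np.nanpercentile(P[...,i][m],[1,99]).round() for i in(0,1)])
```

```text
px 341.2 242.7 top z 66.3 227 xy [ 512.9 -155.6   67. ] widths [(23.8, 38), (24.0, 51), (34.6, 84)] proj [223. 246.]
  sq ((6.384615421295166, 6.923076629638672), (4.992301940917969, 4.437601566314697), 33.690067291259766) 17.0
px 378.1 222.6 top z 66.1 227 xy [ 552.9 -232.2   67. ] widths [(27.4, 44), (27.5, 58), (34.2, 91)] proj [205. 269.]
  sq ((7.500000953674316, 6.5), (4.242640495300293, 4.242640495300293), 45.0) 17.0
px 422.7 228.0 top z 66.2 242 xy [ 540.6 -322.5   67. ] widths [(27.9, 49), (29.8, 72), (33.4, 101)] proj [167. 284.]
  sq ((6.700001239776611, 6.900000095367432), (4.919349193572998, 4.919349193572998), 63.43495178222656) 19.5
nut hi 93 162.6236559139785 244.68817204301075 148.9010832747503 155.03727673155888 [511.6 190.9 148.9]
133 [512.5 195.4 133. ]
147 [512.2 191.5 147. ]
153 [512.1 189.8 153. ]
box [array([390., 635.]), array([ 65., 321.])]
```

View pics/crop1.png

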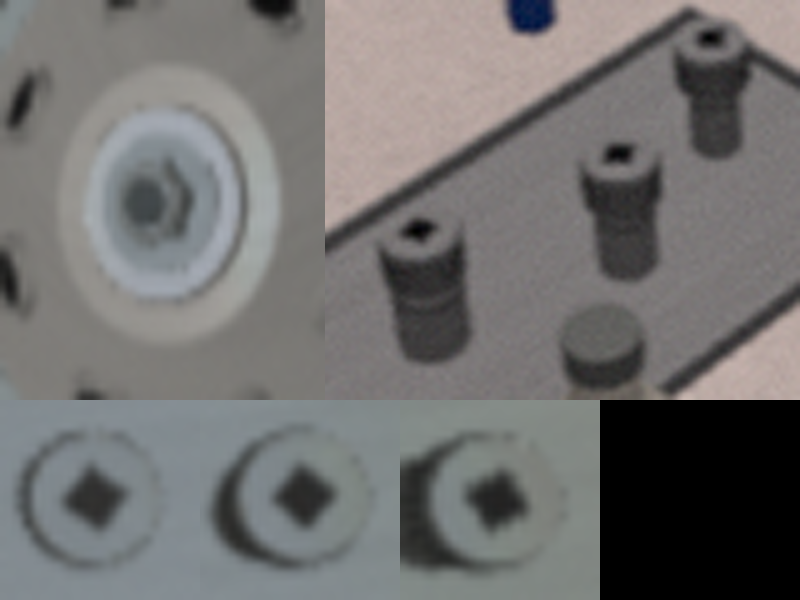

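Left crop: flange around (163,202) with a hex corner pointing right, so a nut flat is about square to world x. Socket order in the tray by body width is a (y≈-156), b (-232), c (-322). All black squares stand near 45°. I'll refine the nut centre and move over socket b at the same time.

Run:
```python
from h import *
D=np.load('pics/top0.npz'); I,R,K,T=[D[k] for k in 'IRKT']; P=cloud(R,K,T)
w=P[215:275,135:195]; m=((w[...,2]>131)).astype(np.uint8); c,_=cv2.findContours(m,0,2); c=max(c,key=cv2.contourArea)
e=cv2.fitEllipse(c); print('flange depth',e, onplane(e[0][0]+135,e[0][1]+215,135,K,T).round(1), 35/890*464)
big=cv2.resize(I[220:270,140:190],(400,400),interpolation=cv2.INTER_CUBIC)
b=cv2.cvtColor(big,cv2.COLOR_BGR2HSV)
print([tuple(big[200,x]) for x in range(60,280,12)])
h=cv2.HoughCircles(cv2.medianBlur(big[...,0],5),cv2.HOUGH_GRADIENT,1,50,param1=80,param2=20,minRadius=60,maxRadius=90)
for x,y,r in (h[0][:3] if h is not None else []): print('hough',x,y,r,onplane(140+(x+.5)/8-.5,220+(y+.5)/8-.5,135,K,T).round(1))
S=np.load('pics/scene0.npz'); Ps=cloud(S['R'],S['K'],S['T'])
m=(np.hypot(Ps[...,0]-512,Ps[...,1]-193)<30)&(Ps[...,2]>145);print('scene nut top',m.sum(),np.nanmedian(Ps[m],0).round(1))
Y=P;m=(P[...,2]>100)&(P[...,1]<-250)&(P[...,0]>560);print('bottle',np.nanmedian(P[m],0).round())
```

```text
flange depth ((29.591127395629883, 29.83873748779297), (21.347816467285156, 22.345016479492188), 58.72101974487305) [512.2 191.  135. ] 18.247191011235955
[(np.uint8(123), np.uint8(127), np.uint8(129)), (np.uint8(135), np.uint8(140), np.uint8(142)), (np.uint8(145), np.uint8(149), np.uint8(151)), (np.uint8(146), np.uint8(150), np.uint8(151)), (np.uint8(168), np.uint8(166), np.uint8(161)), (np.uint8(172), np.uint8(167), np.uint8(162)), (np.uint8(146), np.uint8(141), np.uint8(133)), (np.uint8(128), np.uint8(126), np.uint8(119)), (np.uint8(84), np.uint8(84), np.uint8(78)), (np.uint8(73), np.uint8(72), np.uint8(66)), (np.uint8(75), np.uint8(72), np.uint8(67)), (np.uint8(74), np.uint8(72), np.uint8(66)), (np.uint8(99), np.uint8(97), np.uint8(92)), (np.uint8(110), np.uint8(110), np.uint8(107)), (np.uint8(71), np.uint8(71), np.uint8(69)), (np.uint8(121), np.uint8(118), np.uint8(111)), (np.uint8(148), np.uint8(142), np.uint8(133)), (np.uint8(131), np.uint8(127), np.uint8(120)), (np.uint8(174), np.uint8(166), np.uint8(160))]
scene nut top 33 [514.  189.8 149.8]
bottle [ 713. -336.  118.]
```

>>> send_rows:
  targets: [4, 3.4, 0, 8, 4, 3.4, 0, 8, 4, 3.4, 0, 8, 4, 3.4, 0, 8, 4, 3.4, 0, 8, 4, 3.4, 0, 8, 4, 3.4, 0, 8, 4, 3.4, 0, 8, 3, 3, 0, 6]
  claw: 0.3

```text
t: 1.0
tcp_pos: [531.5, -244.8, 209.9]
tool_rot: [0.489, 0.512, -0.491, 0.508]
ft_force: [0.4, -0.9, 0.5]
width: 0.651
```

>>> send_rows:
  targets: [2.1, 1.2, -4, 0, 0, 0, -4, 0, 0, 0, -3.5, 0, 0, 0, 0, 0]

```text
t: 1.4
tcp_pos: [557.1, -225.5, 91.6]
tool_rot: [0.486, 0.514, -0.487, 0.512]
ft_force: [-1.0, 1.0, -0.4]
width: 0.654
```

>>> send_rows:
  targets: [-0.4, -0.6, -2, 0, 0, 0, -2.5, 0, 0, 0, -1, 0, 0, 0, 0, 0]

```text
t: 1.8
tcp_pos: [554.8, -233.5, 40.1]
tool_rot: [0.487, 0.512, -0.487, 0.513]
ft_force: [-0.1, 0.4, 0.3]
width: 0.652
```

>>> send_rows:
  targets: [-0.1, 0.1, -0.4, 0, 0, 0, 0, 0, 0, 0, 0, 0, 0, 0, 0, 0, 0, 0, 0, 0]

```text
t: 2.3
tcp_pos: [557.1, -234.8, 42.0]
tool_rot: [0.487, 0.509, -0.487, 0.516]
ft_force: [0.3, -0.5, 0.2]
width: 0.651
```

>>> send_rows:
  targets: [0, 0, 0, 0, 0, 0, 0, 0, 0, 0, 0, 0, 0, 0, 0, 0, 0, 0, 0, 0, 0, 0, 0, 0, 0, 0, 0, 0]
  claw: -1

```text
t: 3.0
tcp_pos: [557.2, -234.9, 42.5]
tool_rot: [0.487, 0.509, -0.487, 0.516]
ft_force: [-0.5, 0.0, 0.9]
width: 0.37
```

>>> send_rows:
  targets: [0, 0, 3, 0, 0, 0, 5, 0, 0, 0, 5, 0, 0, 0, 5, 0, 0, 0, 2, 0, -0.3, 3, 0, 0, -0.5, 4.5, 0, 0, -0.5, 4.5, 0, 0, -0.5, 4.5, 0, 0, -0.5, 4.5, 0, 0, -0.5, 4.5, 0, 0, -0.5, 4.5, 0, 0]

```text
t: 4.2
tcp_pos: [516.0, 73.3, 243.7]
tool_rot: [0.489, 0.51, -0.49, 0.51]
ft_force: [2.0, -0.1, -1.9]
width: 0.37
```

>>> send_rows:
  targets: [0, 4.5, 0, 0, 0, 4, 0, 0, -0.1, 2, 0, 0, 0, 0, -0.5, 0, 0, 0, 0, 0, 0, 0, 0, 0]

```text
t: 4.8
tcp_pos: [510.5, 187.2, 235.2]
tool_rot: [0.486, 0.513, -0.489, 0.511]
ft_force: [-0.3, -0.3, -1.8]
width: 0.368
```

```bash
cat > look.py <<'E'
import sys
from h import *
s=env.sense(); print(s['t'],s['tcp_pos'].round(1),s['ft_force'].round(1),s['ft_torque'].round(2),'q6',s['joint_positions'][5].round(2))
tag=sys.argv[1]; o=[]
for n,(x0,y0) in(("scene",(272,65)),("top",(105,185))):
    I,R,K,T=grab(n); np.savez(f'pics/{n}{tag}.npz',I=I,R=R,K=K,T=T)
    o.append(cv2.resize(I[y0:y0+120,x0:x0+120],(400,400),interpolation=cv2.INTER_CUBIC))
cv2.imwrite(f'pics/l{tag}.png',np.hstack(o))
E
python3 look.py 1
```

```text
4.8 [510.5 187.2 235.2] [-0.3 -0.3 -1.8] [-0.07 -0.12  0.02] q6 0.08
```

View pics/l1.png

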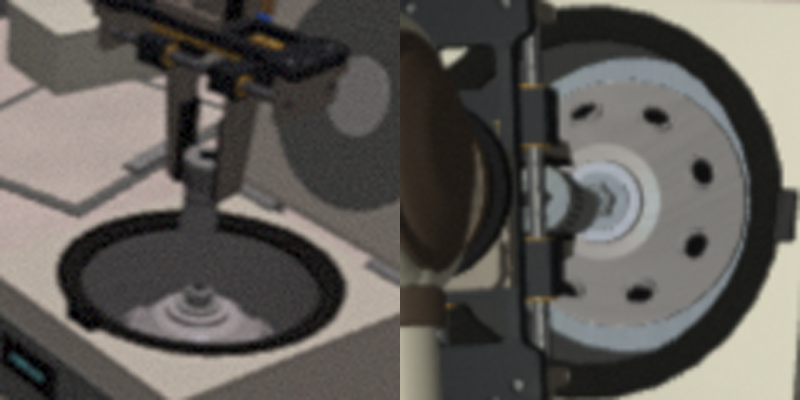

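Both views show socket b held upright over the nut: the socket is at (200,190) and the nut at (200,297) in the left crop. I'll compare the two axes using depth.

```bash
cat > fit.py <<'E'
import sys
from h import *
from scipy.optimize import least_squares
tag,tz,r=sys.argv[1],float(sys.argv[2]),float(sys.argv[3])  # tz: socket rim z
def fit(Q,r,c0):
    f=lambda c:np.hypot(Q[:,0]-c[0],Q[:,1]-c[1])-r
    s=least_squares(f,c0,loss='soft_l1',f_scale=1.); return s.x.round(1),np.median(np.abs(s.fun)).round(2),len(Q)
for n in("scene","top"):
    D=np.load(f'pics/{n}{tag}.npz'); P=cloud(D['R'],D['K'],D['T']); c=np.array([511.,189.])
    m=(P[...,2]>tz+3)&(P[...,2]<tz+34)&(np.hypot(P[...,0]-c[0],P[...,1]-c[1])<r+7)
    if m.sum()>20: print(n,'socket',fit(P[m],r,c))
    D=np.load(f'pics/{n}0.npz'); P=cloud(D['R'],D['K'],D['T'])
    d=np.hypot(P[...,0]-c[0],P[...,1]-c[1])
    for lo,hi in((131,138),(139,147),(148,156)):
        m=(P[...,2]>lo)&(P[...,2]<hi)&(d<22); print(n,lo,m.sum(),np.nanmean(P[m],0).round(1) if m.any() else '')
E
python3 fit.py 1 195.7 14
```

```text
scene socket (array([506. , 191.8]), np.float64(1.29), 121)
scene 131 81 [515.7 187.1 133.9]
scene 139 23 [514.8 189.2 144.1]
scene 148 23 [512.8 191.  151.7]
top socket (array([508. , 189.1]), np.float64(0.34), 59)
top 131 232 [511.3 188.3 133.6]
top 139 30 [511.8 189.6 145.4]
top 148 53 [512.3 191.  150.8]
```

>>> send_rows:
  targets: [0.5, 0.1, -1.5, -7.5, 0, 0, -1.5, -7.5, 0, 0, -0.5, 0, 0, 0, 0, 0, 0, 0, 0, 0]

```text
t: 5.4
tcp_pos: [517.6, 183.5, 201.0]
tool_rot: [-0.552, -0.441, 0.554, -0.44]
ft_force: [0.9, 0.0, -1.9]
width: 0.368
```

>>> send_rows:
  targets: [-0.2, 0.4, 0, 0, 0, 0, 0, 0, 0, 0, 0, 0]

```text
t: 5.7
tcp_pos: [516.5, 187.7, 203.0]
tool_rot: [0.553, 0.441, -0.552, 0.442]
ft_force: [0.9, 0.1, -2.3]
width: 0.366
```

>>> send_rows:
  targets: [-0.05, 0, -0.6, 0, 0, 0, -0.4, 0, 0, 0, -0.3, 0, 0, 0, -0.2, 0, 0, 0, -0.2, 0]

```text
t: 6.2
tcp_pos: [516.1, 188.0, 185.1]
tool_rot: [0.553, 0.442, -0.552, 0.442]
ft_force: [-0.6, 0.1, 2.3]
width: 0.368
```

>>> send_rows:
  targets: [0, 0, -0.3, 0, 0, 0, -0.3, 0, 0, 0, -0.3, 0]

```text
t: 6.5
tcp_pos: [517.0, 188.8, 184.2]
tool_rot: [0.553, 0.442, -0.55, 0.443]
ft_force: [-8.6, -1.3, 15.4]
width: 0.371
```

>>> send_rows:
  targets: [-0.2, 0, 0, 0, -0.1, 0, -0.2, 0, 0, 0, -0.2, 0]

```text
t: 6.8
tcp_pos: [514.8, 189.1, 181.7]
tool_rot: [0.554, 0.441, -0.549, 0.443]
ft_force: [-2.0, 0.3, -2.0]
width: 0.371
```

>>> send_rows:
  targets: [0, 0, -0.3, 0, 0, 0, -0.3, 0, 0, 0, -0.3, 0, 0, 0, -0.2, 0]

```text
t: 7.2
tcp_pos: [515.0, 190.0, 174.0]
tool_rot: [0.554, 0.442, -0.549, 0.443]
ft_force: [-8.0, -0.8, 12.3]
width: 0.373
```

>>> send_rows:
  targets: [-0.1, 0, -0.1, -3, 0, 0, -0.1, -3, 0, 0, -0.1, -3, 0, 0, -0.1, -3]

```text
t: 7.6
tcp_pos: [514.1, 189.4, 174.2]
tool_rot: [0.598, 0.379, -0.594, 0.382]
ft_force: [-4.4, -1.1, 7.2]
width: 0.366
```

```bash
cat > st.py <<'E'
from h import *
from scipy.spatial.transform import Rotation as Ro
s=env.sense(); y=Ro.from_quat(s['tool_rot']).as_matrix()
print(round(s['t'],2),s['tcp_pos'].round(1),'F',s['ft_force'].round(1),'M',s['ft_torque'].round(3),'q6',s['joint_positions'][5].round(3),'yaw',np.degrees(np.arctan2(y[1,1],y[0,1])).round(1),'axis',y[:,0].round(3))
E
python3 st.py
```

```text
7.6 [514.1 189.4 174.2] F [-4.4 -1.1  7.2] M [-0.15   0.874  0.127] q6 0.567 yaw -24.9 axis [ 0.008 -0.    -1.   ]
```

>>> send_rows:
  targets: [0, 0, -0.1, -4, 0, 0, -0.1, -4, 0, 0, -0.1, -4]

```text
t: 7.9
tcp_pos: [513.6, 189.2, 174.2]
tool_rot: [0.635, 0.312, -0.632, 0.316]
ft_force: [-4.9, -0.4, 7.4]
width: 0.37
```

```bash
python3 st.py
```

```text
7.9 [513.6 189.2 174.2] F [-4.9 -0.4  7.4] M [-0.163  0.849  0.149] q6 0.786 yaw -37.3 axis [ 0.006 -0.003 -1.   ]
```

>>> send_rows:
  targets: [0, 0, -0.1, -4, 0, 0, -0.1, -4, 0, 0, -0.1, -4]

```text
t: 8.2
tcp_pos: [512.2, 188.5, 174.1]
tool_rot: [-0.663, -0.242, 0.664, -0.247]
ft_force: [-5.4, -1.7, 8.1]
width: 0.363
```

```bash
python3 st.py
```

```text
8.2 [512.2 188.5 174.1] F [-5.4 -1.7  8.1] M [-0.246  1.48   0.568] q6 1.003 yaw -49.6 axis [ 0.001 -0.007 -1.   ]
```

>>> send_rows:
  targets: [0.05, 0, -0.1, -4, 0, 0, -0.1, -4, 0, 0, -0.1, -4]

```text
t: 8.5
tcp_pos: [512.3, 190.1, 174.4]
tool_rot: [-0.685, -0.171, 0.686, -0.174]
ft_force: [-1.6, 1.5, 5.3]
width: 0.366
```

```bash
python3 st.py; python3 look.py 2
```

```text
8.5 [512.3 190.1 174.4] F [-1.6  1.5  5.3] M [0.43  0.435 0.615] q6 1.217 yaw -61.8 axis [-0.001 -0.005 -1.   ]
8.5 [512.3 190.1 174.4] [-1.6  1.5  5.3] [0.43 0.44 0.61] q6 1.22
```

View pics/l2.png

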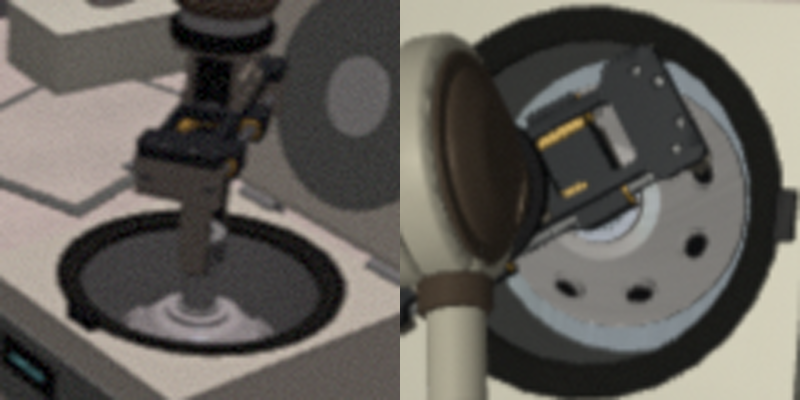

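The scene crop shows the socket down on the flange at (198,300) with the fingers on the adapter. Torque ran at about 0.13–0.15 N·m while the nut turned. It then stayed near 0.6 N·m while the tool turned 12° more, so the nut is at its stop and the adapter is slipping in the fingers. I'll make one more short turn with a firmer push to confirm.

>>> send_rows:
  targets: [0.05, 0, -0.2, -4, 0, 0, -0.2, -3, 0, 0, -0.2, -2, 0, 0, -0.2, -1]

```text
t: 9.0
tcp_pos: [515.8, 191.9, 174.4]
tool_rot: [0.7, 0.111, -0.696, 0.114]
ft_force: [-5.7, -0.4, 12.5]
width: 0.368
```

```bash
python3 st.py; python3 look.py 3; python3 fit.py 3 135 14 | grep socket
```

```text
9.0 [515.8 191.9 174.4] F [-5.7 -0.4 12.5] M [-0.185  1.399  0.6  ] q6 1.393 yaw -71.8 axis [ 0.007 -0.003 -1.   ]
9.0 [515.8 191.9 174.4] [-5.7 -0.4 12.5] [-0.19  1.4   0.6 ] q6 1.39
scene socket (array([511.1, 194. ]), np.float64(1.17), 107)
```

```bash
python3 -c "
from h import *
env.close_job()"; python3 st.py
```

```text
the job is handed in; nothing more can be done
the job is handed in; nothing more can be done
```

I tightened the rotor nut to its stop with socket_b (the 28 mm one) and handed the job in at about 9 s, still gripping the socket on the nut and pressing down. It was the first socket I tried and it fitted. Sockets a and c, the blue look-alikes and the bystanders were not touched.

**Seating:** The socket first caught on the nut's edge. After about a 2 mm shift it dropped to TCP z = 174.4 mm, against about 174.5 mm expected for fully seated. It stayed there under about 14 N of push.

**Turning:** The resisting torque was about 0.13–0.15 N·m while the nut turned, which matches the stated friction. It then jumped to about 0.6 N·m and stayed there through about 22° more of tool turn. I read this as the hard stop, with the adapter slipping in the fingers.

**Not confirmed:**
- The nut's final angle was not seen directly, because the socket hides it. "Tight" rests on the torque and the height.
- The scene camera's depth fit put the socket axis at (511, 194) mm. The nut measured about (512, 190) mm, so the two differ by about 4 mm. I put this down to that noisier view, since a socket that far off centre could not be fully down on the nut.

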